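Brace the paste jar in its bench clamp and twist off the cap

TASK

Brace the amber paste jar in the bench clamp by swinging the clamp's sprung lever down to its stop and letting it come all the way back up, then twist the jar's tight black cap anticlockwise (seen from above) until its lugs come free, and stop turning there: about a fifth of a turn, and never as much as a quarter turn with the cap still on. Lift the cap straight off without picking up the jar and finish while still holding it, level and centred just above the open jar and clear of it by two or three centimetres. Leave the other things on the bench where they are.

Things in the scene. Friction and masses are not known exactly. Their poses are not given: they have to be found in the camera images.
- clamp: Grey bench clamp screwed to the bench, base plate 185 x 110 mm and 12 mm thick. Origin on the bench surface, under the place of the jar's axis; z up; x points from the moving jaw to the fixed V block. The plate spans x -110 to +75 mm. V block and jaw are 52 mm high, the cheeks that carry the lever, at x -62 mm, 78 mm. The sprung lever reaches out to the -x side.
- lever_handle (a point): Centre of the lever's crosswise handle: a black bar 18 mm in diameter and 60 mm long, along the clamp's y axis, 112 mm from the lever's pivot. At rest it is 64 mm higher than the pivot and 92 mm beyond it in the clamp's -x. Pressed to the stop it is level with the pivot (within 2 mm) and 112 mm beyond it. Push it down from above with shut fingertips.
- lever_pivot (a point): The lever's pivot, at clamp x -62 mm, y 0, 65 mm above the bench; its axis is the clamp's y axis.
- lever (a joint): Lever angle: 0 at rest (35 degrees above level), grows as the handle is pushed down, 0.6 rad at its stop. A spring brings it back to 0 when released (2.5 N at the handle at rest, 4 N at the stop); with the jaw it takes 10 to 20 N at the handle. The second half of the swing pushes the jaw against the jar.
- jaw (a joint): Travel of the clamp's moving jaw towards the V block, m: 0 is fully open; about 0.008 when the lever has pressed it, and its springy rubber pad, onto the jar. The jaw is stiff (about 24 N) and stays where the lever leaves it when the lever springs back; only then is the jar held against turning.
- jar: Round amber glass jar, 70 mm in diameter, about 0.3 kg, standing on the clamp's plate (12 mm above the bench) between jaw and V block, loose until clamped. Origin at the centre of its underside, z up. Body 74 mm high to the shoulder, then a neck 40 mm in diameter up to 92 mm. Two lugs either side of the neck (along the jar's x axis, each 70 degrees wide, 82 to 86 mm up) hold the cap down.
- jar_mouth (a point): On the jar's axis, 100 mm above its underside: the top of the open jar's white inner plug. While the cap is on, the plug is pressed 3 mm lower and pushes up on the cap with about 12 N, which makes the cap tight.
- cap: Black cap, round with a ribbed rim, 62 mm wide, 24 mm high, 45 g, a rib across its top along its x axis. Origin at the centre of its rim (underside), z up; closed, it is 76 mm above the jar's underside, its top 112 mm above the bench. At the start its x axis stands 8 to 20 degrees clockwise of the jar's x axis (either end); two lugs inside it, 25 degrees wide, lie along its x axis.
- cap_grip (a point): On the cap's axis, 12 mm above its rim: where to grasp the cap, from above. Turned anticlockwise the cap comes free once its x axis is 48 degrees past the jar's (56 to 68 degrees of turn); it must be lifted before 85. One grasp and one turn suffices. It turns without rising, against 0.2 to 0.5 N m: grip with 60 N or more. 10 mm of lift clears the lugs, 24 mm the whole jar.
- spool: Bare wooden thread spool, 36 mm in diameter, 52 mm high, standing beside the clamp. Origin under its centre. Not to be disturbed.
- tape_roll: Flat roll of paper tape, 60 mm in diameter, 18 mm high, lying beside the clamp. Origin under its centre. Not to be disturbed.
- tape_dispenser: Tape dispenser, 150 x 55 mm, 82 mm high, with a roll standing in it. Origin under its centre. Not to be disturbed.
- glue_bottle: White glue bottle, 42 mm in diameter, 120 mm high. Origin under its centre. Not to be disturbed.
- spare_jar: Closed clear jar, 68 mm in diameter, 70 mm high, not in the clamp. Origin under its centre. Not to be disturbed.
- clasp_tray: Small open clear tray, 90 x 70 x 25 mm. Origin under its centre. Not to be disturbed.
- stamp_block: Wooden block, 50 x 35 x 30 mm, beside the clamp. Origin under its centre. Not to be disturbed.
Not all that is in view belongs to the job. Of the things that look like the jar, the middle-sized one is meant. Of the things shaped like the cap, the black one is meant.

How it is judged:
On the way, in this order (a step that is already met when the one before it is completed fails the run):
1. the lever is swung down to its stop and the jaw bears on the jar (value of joint lever above 0.57 rad and value of joint jaw above 0.0065 m), for 0.1 s.
2. the lever is back up and the jaw still holds the jar (value of joint lever below 0.06 rad and value of joint jaw above 0.0065 m and contact force between jaw and jar above 2 N), for 0.2 s.
3. the cap is turned free of the jar's lugs while still in its place on the clamped jar (angle between the x axis of cap and the x axis of jar, either way round above 0.8 rad and z of cap in the frame of jar below 0.084 m), for 0.05 s.
At the end, for the whole second after the job is handed in: The fingers hold the cap, still, level within 10 degrees, centred over the jar within 15 mm, its rim 8 to 55 mm above the open jar's plug and touching nothing else; the lever is up, the jaw closed, and the jar stands upright on the clamp's plate in its place (z of cap in the frame of jar_mouth between 0.008 and 0.055 m and horizontal distance between cap and jar_mouth below 0.015 m and angle between cap's own z axis and vertical below 0.17 rad and contact force between cap and the fingers above 2 N and contact force between cap and jar below 0.1 N and linear speed of cap below 0.03 m/s and value of joint jaw above 0.0065 m and value of joint lever below 0.06 rad and z of jar in the frame of clamp below 0.016 m and horizontal distance between jar and clamp below 0.006 m and angle between jar's own z axis and vertical below 0.06 rad); the arm keeps its last pose, push and grip.
It fails at once if the jar is pulled up off the clamp's plate (6 mm) or tipped (z of jar in the frame of clamp above 0.018 m or angle between jar's own z axis and vertical above 0.12 rad).
It fails at once if the cap is turned on well past where it comes free (85 degrees from the jar's x axis) while it is still on (angle between the x axis of cap and the x axis of jar, either way round above 1.485 rad and z of cap in the frame of jar below 0.084 m).
It fails at once if a bystander is moved by more than 20 mm (distance of any of spool, tape_roll, tape_dispenser, glue_bottle, spare_jar, clasp_tray, stamp_block from where it was at the start of the episode above 0.02 m).
It also fails if it takes over 48 s, if anything falls off the work surface, if the arm or the gripper's body presses on something with over 40 N, if the wrist force passes 120 N, or if a joint passes its speed limit or range.

ROBOT

A 6-joint arm with a two-finger parallel gripper is mounted at the origin on the work surface. World frame = base frame: x ahead of the robot, y to its left, z up, the work surface at z = 0. Lengths are in m, angles in rad, forces in N, time in s.
With the tool pointing down it reaches from about 0.3 to 0.85 m from the base axis. Payload 5.4 kg.
Tool frame: the origin (TCP) lies midway between the tips of the shut fingers; the grasp point (between the pads) lies 19 mm behind it (manip.pinch_z is the distance from the TCP to the grasp point, in m); z points along the fingers, y is the line along which they close (so a half turn about z gives the same grasp; the last joint's range is limited). The gripper opens to 85 mm and grips with 20 to 120 N. Pads are 22 mm wide; open, the fingers measure 114 mm over their backs; the gripper's body (76 mm by 85 mm) begins 54 mm behind the grasp point. The pads swing forward as they close: fully open they stand 13 mm farther back than shut.
Start: joints at [-1.533, 0.158, 1.597, -0, 1.386, -0.21], TCP at [0.141, -0.557, 0.231] pointing down, gripper open.
Joint ranges: [-2.91, 2.91], [-0.94, 2.29], [0.18, 2.7], [-1.29, 4.43], [0.17, 2.64], [-3, 3]. Speed limits (rad/s): [2.57, 2.57, 3.14, 3.14, 3.14, 3.14].

INTERFACE

Orientations are given as a rotation vector (axis times angle).
In Python, from workcell import manip, imaging gives the robot as it stands.
- The arm moves only by the shell command python3 -m jog 'ROWS' [OPENING] [FORCE]. ROWS is JSON, a list that holds one entry, the list of rows, each a list of 4 numbers: the shift along the tool's x, y, z in units of 0.75 m (1.0 is 0.75 m), then the turn about the tool's z in units of 120 degrees (1.0 is 120 degrees). In form: [[[tx, ty, tz, roll], ...]]. A call has 1 to 12 rows; each row is the pose to reach, as a shift and turn from the pose commanded when the call began, along the tool's axes at that moment; what a row does not reach only later rows make up. A row lasts 1/8 s, in which the tool goes at most 62.5 mm and 10.7 degrees, less where a joint would pass 70% of its speed; a pose out of reach is approached as far as the arm can. A call with a number of a shift or a turn outside -1 to 1 is refused whole. A call with a gripper value outside its range is refused whole. OPENING is the opening, from -1 (shut) to 1 (fully open), set as the call begins (- or left out, the last holds). The fingers move at their own pace and stop on an object; FORCE is the grip in N (left out, the last holds). Time passes only in rows, so rows that repeat a pose let the fingers close. It gives the time, the measured TCP pose, the force, the opening and the grip force at its end, in the units of the state.
- manip.read_state(): the state, without advancing time (a new reading comes with each control period).
- imaging.camera(name): name is "scene" or "top" or "wrist"; returns a dict with "pixels" (480x640x3 uint8, red, green, blue), "z_map" (480x640 float32, m along the optical axis (not along the pixel's ray), 0 where there is no reading), "fx", "fy", "cx", "cy" (pixels), "dist" ([k1, k2, p1, p2, k3] as OpenCV has them; the pictures are not rectified), "eye" and "rotation" of the camera in the world. Camera axes: x right, y down, z forward; pixel columns grow to the right and rows downward; lengths in m; the calibration is good to about 2 mm. A picture is of the moment at which its call begins.
- manip.job_done(): hands the job in; it is judged then, once.
Trained networks look in the newest picture that a camera, given by its name, has taken for a name from the list of things; names that differ only in an ending like _2 or _b are one class to them, and where a whole thing is asked for, a point or a joint stands for the part that bears it (a point fixed in the world has none). Each returns a list of dicts, best first, with "p" (0 to 1); they miss things now and then, are a little off and sometimes report something else, mostly with a low value. They report only what shows in the picture. A call takes as long as a camera call. They do not tell look-alikes from the thing itself.
- imaging.find_in(target, camera): "extent" ([left, top, right, bottom] in pixels, round what is visible of it).
- imaging.landmark_of(target, camera): "point" ([column, row] in pixels: a listed point, or the origin of a listed thing).
The state is a dict: "time_s": time; "joint_positions": joint angles; "qd": joint speeds; "tau": joint torques, N m; "position": TCP position; "ee_rot": TCP orientation; "wrist_force": force on the tool from outside, world axes, zero at the start; "ft_torque": the same for the moment, N m; "grip_width": finger opening in m; "grip_force": force on a finger pad.
Only numpy, scipy, OpenCV 4.12 (cv2) and the standard library are available. Lean on these libraries where they do the work, as an engineer would, in place of code of your own. Each camera call takes 0.05 s, during which the arm holds its last target. There are 200 camera calls.

## Working session

There is one attempt and no reset: what is moved stays moved. The work goes in short steps, Python scripts to look and compute and a shell command to move; the robot and the scene stay as the last step left them, time stands still between calls to the robot, and variables do not carry over. Pictures are saved under pics/ and viewed, at most 10 in all, crops included, and the job is handed in when it is done.

```bash
mkdir -p pics; cat > h.py <<'E'
import numpy as np, cv2
from workcell import manip, imaging
from scipy.spatial.transform import Rotation as R
def K(c): return np.array([[c['fx'],0,c['cx']],[0,c['fy'],c['cy']],[0,0,1.]])
def ray(c,p):
    u=cv2.undistortPoints(np.array([[p]],float),K(c),np.array(c['dist'],float))[0,0]
    return np.array(c['rotation'])@np.array([u[0],u[1],1.])
def onz(c,p,z):
    d=ray(c,p); e=np.array(c['eye']); return e+d*(z-e[2])/d[2]
def dep(c,p):
    return np.array(c['eye'])+ray(c,p)*c['z_map'][int(round(p[1])),int(round(p[0]))]
def save(c,n): cv2.imwrite('pics/'+n,c['pixels'][:,:,::-1])
E
python3 - <<'E'
from h import *
for n in ['top','scene']:
    c=imaging.camera(n); save(c,n+'0.png'); print(n,np.round(c['eye'],3))
    for t in ['clamp','lever_handle','lever_pivot','jar','cap','cap_grip','jar_mouth','spool','tape_roll','tape_dispenser','glue_bottle','spare_jar','clasp_tray','stamp_block']:
        print(t,[(np.round(d['point']).tolist(),round(d['p'],2),np.round(dep(c,d['point']),3).tolist()) for d in imaging.landmark_of(t,n)[:3]])
s=manip.read_state(); print(s)
E
```

```text
top [0.437 0.016 1.362]
clamp [([329.0, 234.0], 0.82, [0.168, -0.253, 1.092])]
lever_handle [([263.0, 250.0], 0.97, [0.56, 0.139, 1.485])]
lever_pivot [([305.0, 236.0], 0.85, [0.289, -0.132, 1.214])]
jar [([326.0, 231.0], 0.64, [0.166, -0.254, 1.091]), ([328.0, 325.0], 0.64, [0.609, 0.188, 1.533]), ([344.0, 164.0], 0.58, [-0.239, -0.66, 0.685])]
cap [([328.0, 231.0], 0.98, [0.153, -0.268, 1.078]), ([287.0, 167.0], 0.73, [0.022, -0.398, 0.947]), ([326.0, 232.0], 0.52, [0.173, -0.248, 1.097])]
cap_grip [([329.0, 228.0], 0.9, [0.14, -0.281, 1.065]), ([288.0, 166.0], 0.62, [0.015, -0.406, 0.939])]
jar_mouth [([347.0, 148.0], 0.97, [-0.328, -0.749, 0.596]), ([302.0, 237.0], 0.7, [0.307, -0.114, 1.231]), ([330.0, 227.0], 0.66, [0.129, -0.292, 1.053])]
spool [([304.0, 202.0], 0.56, [0.118, -0.303, 1.042])]
tape_roll [([323.0, 286.0], 0.79, [0.443, 0.023, 1.368]), ([261.0, 247.0], 0.51, [0.553, 0.132, 1.477])]
tape_dispenser [([152.0, 190.0], 0.87, [0.841, 0.42, 1.765]), ([457.0, 275.0], 0.69, [-0.283, -0.704, 0.641])]
glue_bottle [([457.0, 277.0], 0.59, [-0.271, -0.692, 0.654]), ([328.0, 23
[... 1309 characters left out ...]
, 1.349, 2.246])]
{'time_s': 1.5, 'joint_positions': array([-1.53308362e+00,  1.58386722e-01,  1.59700879e+00,  6.43473484e-07,
        1.38619617e+00, -2.10142075e-01]), 'qd': array([-0.00042424, -0.00026696, -0.00038023, -0.00110646,  0.00230434,
       -0.00038949]), 'tau': array([-1.00928967e-04, -3.96002376e+01, -3.31695521e+01, -1.41814148e-04,
        5.85965045e-04,  1.91440336e-06]), 'position': array([ 0.14101733, -0.55742104,  0.2313022 ]), 'ee_rot': array([3.11749824e+00, 3.88333279e-01, 8.59257304e-07]), 'wrist_force': array([-0.59758397, -0.64058787, -0.04058069]), 'ft_torque': array([ 0.00742082, -0.02016946,  0.02874051]), 'grip_force': 0.0, 'grip_width': 0.08520176475758319}
```

```bash
sed -i "s/np.array(c\['rotation'\])@/rot(c)@/" h.py; cat >> h.py <<'E'
def rot(c):
    r=np.array(c['rotation'],float)
    return r if r.shape==(3,3) else R.from_rotvec(r).as_matrix()
E
python3 - <<'E'
from h import *
c=imaging.camera('top'); print(c['rotation'], rot(c)[:,2])
for n,p in dict(clamp=(329,234),lever=(263,250),pivot=(305,236),cap=(328,231),cap2=(287,167),jar2=(328,325),jar3=(344,164),spool=(304,202),roll=(323,286),disp=(152,190),x=(457,275),spare=(453,167),tray=(151,317)).items(): print(n,np.round(dep(c,p),3))
im=c['pixels'][100:360,100:500]; cv2.imwrite('pics/topc.png',cv2.resize(im,(800,520),interpolation=cv2.INTER_CUBIC)[:,:,::-1])
E
```

```text
[-2.2193968   2.18079069 -0.10460378] [ 0.06772469 -0.02688087 -0.99734186]
clamp [ 0.548 -0.056  0.109]
lever [0.508 0.086 0.139]
pivot [ 0.545 -0.004  0.077]
cap [ 0.554 -0.054  0.112]
cap2 [0.711 0.04  0.025]
jar2 [ 0.347 -0.059  0.066]
jar3 [ 0.701 -0.086  0.119]
spool [ 0.625 -0.001  0.055]
roll [ 0.433 -0.05   0.002]
disp [0.649 0.352 0.027]
x [ 0.464 -0.348  0.071]
spare [ 0.709 -0.339  0.072]
tray [0.355 0.349 0.004]
```

View pics/topc.png

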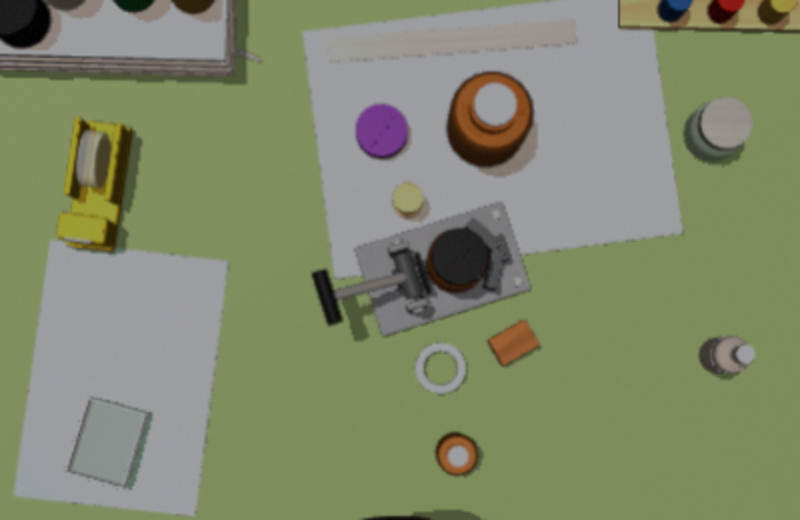

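View pics/scene0.png

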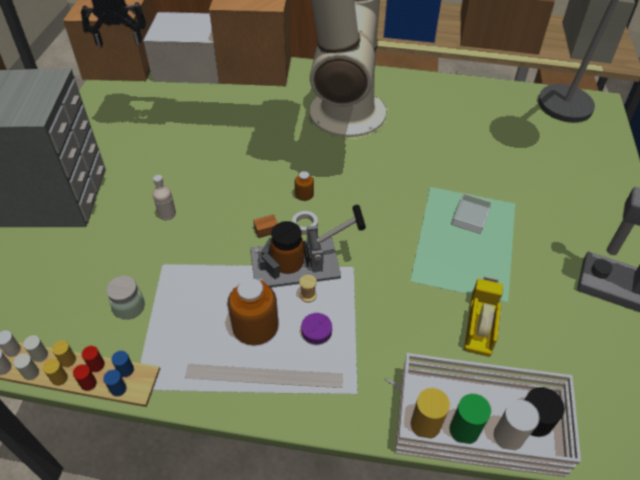

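Candidates for the jar in the top crop are the big amber jar (490,118), the clamped one (458,258) and the small one (458,453). The middle-sized one is in the clamp, so I choose that. Candidates for the cap are the purple disc (382,130) and the black one (458,255). I choose the black one, on the clamped jar. The lever handle is at (326,297) in the crop, and the V block is on the right.

```bash
cat >> h.py <<'E'
def cloud(c):
    v,u=np.mgrid[0:480,0:640]; q=np.stack([u,v],-1).reshape(-1,1,2).astype(float)
    n=cv2.undistortPoints(q,K(c),np.array(c['dist'],float))[:,0]
    z=c['z_map'].reshape(-1,1); P=np.array(c['eye'])+(np.c_[n,np.ones(len(n))]*z)@rot(c).T
    P[z[:,0]==0]=np.nan; return P.reshape(480,640,3)
def plan(p,yawy):
    """rows needed: target TCP p, yawy = world yaw of tool y axis (deg, mod 180)"""
    s=manip.read_state(); M=R.from_rotvec(s['ee_rot']).as_matrix()
    d=M.T@(np.array(p)-s['position'])/0.75
    cur=np.degrees(np.arctan2(M[1,1],M[0,1])); t=(-(yawy-cur)+90)%180-90
    print('t',s['time_s'],'pos',np.round(s['position'],4),'yaw',round(cur,2),'tool xyz units',np.round(d,4),'roll units',round(t/120,4),'or',round((t-np.sign(t)*180)/120,4),'q6',round(s['joint_positions'][5],3),'rows(lin)',round(np.linalg.norm(d)*12,1))
E
python3 - <<'E'
from h import *
c=imaging.camera('top'); P=cloud(c); z=P[...,2]
near=np.hypot(P[...,0]-.554,P[...,1]+.054)
m=(near<.06)&(z>.105); a=P[m]; (cx,cy),r=cv2.minEnclosingCircle(a[:,:2].astype(np.float32)); print('cap',a[:,:2].mean(0),cx,cy,r,np.median(a[:,2]),len(a))
h=(np.hypot(P[...,0]-.508,P[...,1]-.086)<.05)&(z>.115); b=P[h]; rc=cv2.minAreaRect(b[:,:2].astype(np.float32)); print('handle',b.mean(0),b[:,2].max(),rc,len(b))
pl=(near<.15)&(z>.006)&(z<.02); q=P[pl]; print('plate',cv2.minAreaRect(q[:,:2].astype(np.float32)),len(q))
print(np.degrees(np.arctan2(cy-b[:,1].mean(),cx-b[:,0].mean())), np.hypot(cy-b[:,1].mean(),cx-b[:,0].mean()))
M=R.from_rotvec(manip.read_state()['ee_rot']).as_matrix(); print(M.round(2)); w=imaging.camera('wrist'); print('wrist cam in tool',M.T@(np.array(w['eye'])-manip.read_state()['position']),(M.T@rot(w)).round(2), manip.pinch_z)
plan((.505,.09,.26),-72)
E
```

```text
cap [ 0.56047348 -0.0572625 ] 0.5608682036399841 -0.057692620903253555 0.03143440932035446 0.11198410937105019 632
handle [0.51274755 0.08175358 0.13405134] 0.14350885382884115 ((0.5157893896102905, 0.07403761893510818), (0.06019037589430809, 0.04117047041654587), 19.405427932739258) 281
plate ((0.5589525699615479, -0.058102041482925415), (0.2897660732269287, 0.2867274284362793), 20.72478485107422) 2406
-70.9612648440958 0.14751556098945065
[[ 0.97  0.25 -0.  ]
 [ 0.25 -0.97 -0.  ]
 [-0.    0.   -1.  ]]
wrist cam in tool [ 0.07037589 -0.0005675  -0.14267419] [[-0.   -0.96 -0.28]
 [ 1.   -0.   -0.  ]
 [ 0.   -0.28  0.96]] 0.0187
t 1.65 pos [ 0.141  -0.5574  0.2313] yaw -75.8 tool xyz units [ 0.6822 -0.7178 -0.0383] roll units -0.0317 or 1.4683 q6 -0.21 rows(lin) 11.9
```

```bash
python3 -c "
from h import *
plan((.525,0.03,.30),-70.6)"
```

```text
t 1.65 pos [ 0.141  -0.5574  0.2313] yaw -75.8 tool xyz units [ 0.6885 -0.6338 -0.0916] roll units -0.0434 or 1.4566 q6 -0.21 rows(lin) 11.3
```

```bash
python3 -m jog '[[[0.06,-0.055,-0.02,0],[0.13,-0.12,-0.05,-0.02],[0.2,-0.185,-0.08,-0.04],[0.26,-0.24,-0.09,-0.043],[0.32,-0.295,-0.09,-0.043],[0.38,-0.35,-0.09,-0.043],[0.44,-0.405,-0.09,-0.043],[0.5,-0.46,-0.09,-0.043],[0.56,-0.515,-0.09,-0.043],[0.62,-0.57,-0.09,-0.043],[0.66,-0.61,-0.09,-0.043],[0.688,-0.634,-0.09,-0.043]]]' -1; python3 - <<'E'
from h import *
plan((.525,0.03,.30),-70.6)
w=imaging.camera('wrist'); save(w,'w1.png'); print(manip.read_state()['joint_positions'])
E
```

```text
time_s: 3.15
position: [0.5254, 0.0329, 0.2987]
ee_rot: [-3.096, -0.533, -0.0]
wrist_force: [-0.3, -0.9, 0.4]
grip_width: 0.0004
grip_force: 0.0
t 3.15 pos [0.5254 0.0329 0.2987] yaw -70.46 tool xyz units [-0.0018  0.0034 -0.0017] roll units 0.0011 or -1.4989 q6 1.062 rows(lin) 0.1
[-0.16555125 -0.00482126  1.63756053  0.00225104  1.50832918  1.0633752 ]
```

View pics/w1.png

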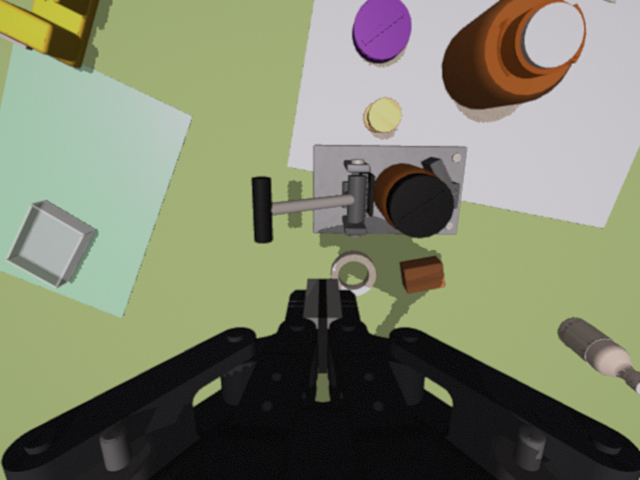

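```bash
python3 - <<'E'
from h import *
w=imaging.camera('wrist'); P=cloud(w); z=P[...,2]
m=(np.hypot(P[...,0]-.561,P[...,1]+.0575)<.05)&(z>.105); a=P[m]; print('cap',cv2.minEnclosingCircle(a[:,:2].astype(np.float32)),np.median(a[:,2]),len(a))
h=(np.hypot(P[...,0]-.51,P[...,1]-.088)<.033)&(z>.115); b=P[h]; print('handle',b.mean(0),b[:,2].max(),cv2.minAreaRect(b[:,:2].astype(np.float32)),len(b))
v,u=np.where(h); print(u.min(),u.max(),v.min(),v.max())
for t in ['lever_handle','cap','cap_grip','clamp']: print(t,[(np.round(d['point']).tolist(),round(d['p'],2)) for d in imaging.landmark_of(t,'wrist')[:2]])
d=imaging.landmark_of('lever_handle','wrist')
if d: print(onz(w,d[0]['point'],.129))
c=w['pixels'][130:260,240:470].astype(float); c=np.clip(c*2.2,0,255).astype(np.uint8)
cv2.imwrite('pics/w1c.png',cv2.resize(c,(690,390),interpolation=cv2.INTER_CUBIC)[:,:,::-1])
plan((.505,.09,.16),19.4)
E
```

```text
cap ((0.5574653148651123, -0.0476035475730896), 0.03985249996185303) 0.3794555902658723 7649
handle [0.51879917 0.07614786 0.35844502] 0.39473505258695185 ((0.513382613658905, 0.07570751011371613), (0.05992930382490158, 0.040335264056921005), 19.30097198486328) 22011
1 299 178 479
lever_handle [([265.0, 208.0], 0.9)]
cap [([415.0, 205.0], 0.82), ([381.0, 36.0], 0.55)]
cap_grip [([418.0, 204.0], 0.98), ([379.0, 31.0], 0.63)]
clamp []
[0.51323285 0.08628781 0.129     ]
t 3.5 pos [0.5243 0.0291 0.2989] yaw -70.73 tool xyz units [ 0.0026 -0.0852  0.1852] roll units 0.7489 or -0.7511 q6 1.06 rows(lin) 2.4
```

View pics/w1c.png

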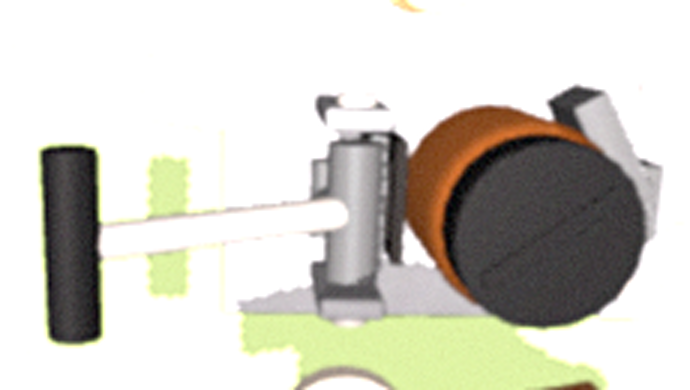

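```bash
python3 -c "
from h import *
plan((.511,.0873,.150),-70.6)
for t in np.radians([0,6,12,18,24,30,34.4]): print(np.round([(-112*np.cos(.611-t)+91.8)/750,(112*np.sin(.611-t)+74-150)/-750],4))"
```

```text
t 3.5 pos [0.5243 0.0291 0.2989] yaw -70.73 tool xyz units [ 0.0089 -0.0791  0.1985] roll units -0.0011 or 1.4989 q6 1.06 rows(lin) 2.6
[0.0001 0.0157]
[-0.0082  0.0289]
[-0.0151  0.043 ]
[-0.0204  0.0577]
[-0.0242  0.0728]
[-0.0264  0.0883]
[-0.0269  0.0997]
```

```bash
python3 -m jog '[[[0.009,-0.079,0.04,0],[0.009,-0.079,0.1,0],[0.009,-0.079,0.16,0],[0.009,-0.079,0.19,0],[0.009,-0.079,0.198,0],[0.009,-0.079,0.198,0]]]' -1; python3 -c "
from h import *
plan((.511,.0873,.150),-70.6)"
python3 -m jog '[[[0,0,0.008,0],[0,0,0.016,0],[0,-0.008,0.029,0],[0,-0.015,0.043,0]]]'
```

```text
time_s: 4.25
position: [0.5117, 0.0876, 0.151]
ee_rot: [3.097, 0.527, 0.001]
wrist_force: [0.3, -0.1, 0.2]
grip_width: 0.0001
grip_force: 0.0
t 4.25 pos [0.5117 0.0876 0.151 ] yaw -70.7 tool xyz units [-0.001   0.0001  0.0014] roll units -0.0008 or 1.4992 q6 1.171 rows(lin) 0.0
time_s: 4.75
position: [0.5078, 0.1002, 0.1181]
ee_rot: [-3.095, -0.528, -0.002]
wrist_force: [-0.5, 5.2, 4.6]
grip_width: 0.0002
grip_force: 2.6
```

```bash
python3 -m jog '[[[0,-0.003,0.008,0],[0,-0.005,0.015,0],[0,-0.007,0.022,0],[0,-0.009,0.03,0],[0,-0.01,0.037,0],[0,-0.011,0.045,0],[0,-0.012,0.052,0],[0,-0.012,0.057,0],[0,-0.012,0.059,0]]]'
```

```text
time_s: 5.88
position: [0.5043, 0.1095, 0.0749]
ee_rot: [-3.093, -0.527, 0.001]
wrist_force: [-7.1, 12.5, 16.7]
grip_width: -0.0005
grip_force: 8.3
```

```bash
python3 -m jog '[[[0,0,0.003,0],[0,0,0.006,0],[0,0,0.008,0],[0,0,0.008,0]]]'; python3 - <<'E'
from h import *
w=imaging.camera('wrist'); c=np.clip(w['pixels'][60:320,150:550]*1.5,0,255).astype(np.uint8)
cv2.imwrite('pics/w2.png',cv2.resize(c,(800,520))[:,:,::-1])
E
```

```text
time_s: 6.38
position: [0.505, 0.1095, 0.074]
ee_rot: [-3.093, -0.528, 0.002]
wrist_force: [-24.8, 10.8, 53.6]
grip_width: -0.0001
grip_force: 26.4
```

View pics/w2.png

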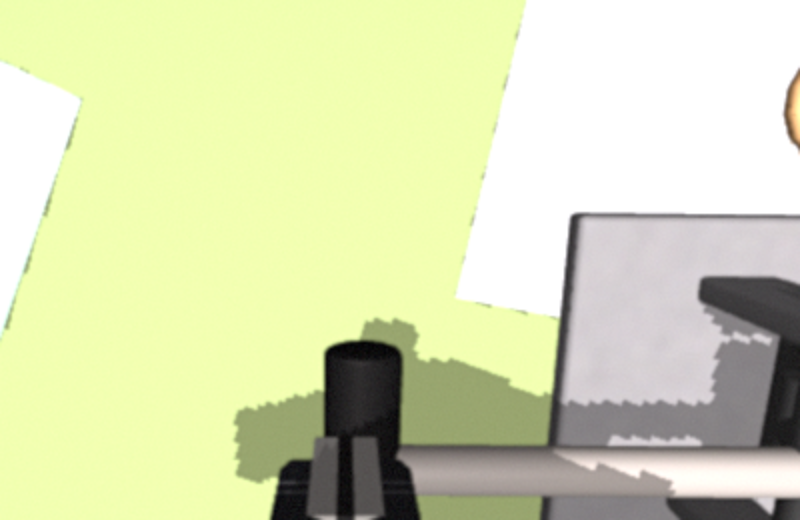

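The tips are on the bar at crop (345,450), and the lever lies level. The force jumped to 54 N with almost no further travel, so the lever is at its stop. Next I let it come back up.

```bash
python3 -m jog '[[[0,0,-0.01,0],[0,0.0005,-0.022,0],[0,0.003,-0.037,0],[0,0.007,-0.052,0],[0,0.012,-0.067,0],[0,0.019,-0.081,0],[0,0.027,-0.094,0],[0,0.027,-0.11,0],[0,0.027,-0.15,0],[0,0.07,-0.2,0],[0,0.1,-0.23,0],[0,0.1,-0.23,0]]]'; python3 - <<'E'
from h import *
w=imaging.camera('wrist'); save(w,'w3full.png'); c=np.clip(w['pixels'][60:320,220:620]*1.8,0,255).astype(np.uint8)
cv2.imwrite('pics/w3.png',cv2.resize(c,(800,520),interpolation=cv2.INTER_CUBIC)[:,:,::-1])
c=imaging.camera('top'); P=cloud(c); z=P[...,2]
m=(np.hypot(P[...,0]-.561,P[...,1]+.0575)<.06)&(z>.105)&(z<.118); a=P[m]; print('cap',cv2.minEnclosingCircle(a[:,:2].astype(np.float32)),a.mean(0),len(a))
for t in ['cap','cap_grip']: print(t,[(np.round(d['point']).tolist(),round(d['p'],2),onz(w,d['point'],.088 if t=='cap' else .1).round(4)) for d in imaging.landmark_of(t,'wrist')[:2]])
plan((.561,-.0575,.16),-17)
E
```

```text
time_s: 7.92
position: [0.5308, 0.0357, 0.2425]
ee_rot: [3.096, 0.525, 0.006]
wrist_force: [0.1, 0.2, -0.1]
grip_width: 0.0001
grip_force: 0.0
cap ((0.5615516304969788, -0.0596565343439579), 0.03099587932229042) [ 0.55935886 -0.07033138  0.11199516] 355
cap [([435.0, 224.0], 0.88, array([ 0.5575, -0.0598,  0.088 ])), ([387.0, 27.0], 0.64, array([0.6868, 0.0385, 0.088 ]))]
cap_grip [([386.0, 21.0], 0.97, array([0.6862, 0.0417, 0.1   ])), ([437.0, 222.0], 0.92, array([ 0.5614, -0.0554,  0.1   ]))]
t 8.125 pos [0.5283 0.0376 0.2386] yaw -70.6 tool xyz units [-0.0007  0.1342  0.1046] roll units -0.4466 or 1.0534 q6 1.074 rows(lin) 2.0
```

View pics/w3.png

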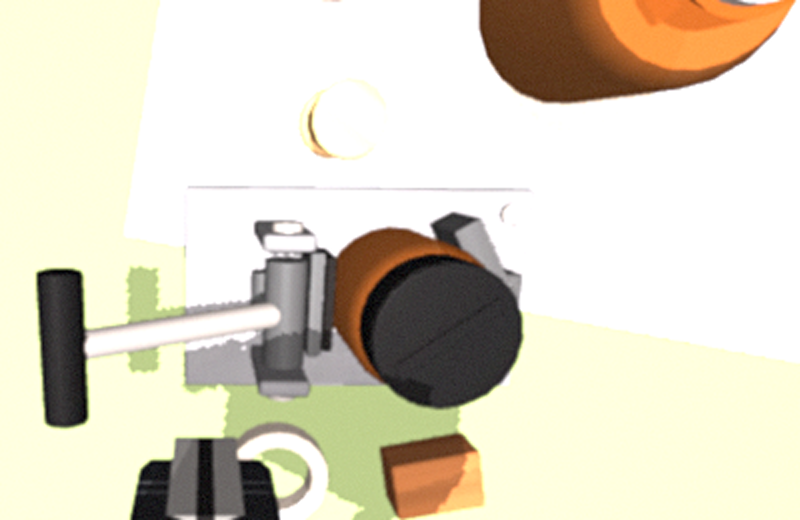

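Lever is back up (handle at crop 60,345) and the jaw pad touches the jar (330,300). The rib still runs (400,362)–(500,298), so the cap hasn't turned.

```bash
python3 -m jog '[[[0,0.05,0,-0.08],[0,0.1,0.02,-0.16],[0,0.134,0.04,-0.24],[0,0.134,0.06,-0.32],[0,0.134,0.07,-0.4],[0,0.134,0.07,-0.447],[0,0.134,0.07,-0.447],[0,0.134,0.07,-0.447]]]' 1; python3 - <<'E'
from h import *
w=imaging.camera('wrist'); save(w,'w4.png'); plan((.561,-.059,.13),-17)
c=imaging.camera('top')
g=w['pixels'].max(2)
m=cv2.inRange(w['pixels'],(0,0,0),(60,60,60))
print([(d['extent'],round(d['p'],2)) for d in imaging.find_in('cap','wrist')[:2]])
print([(d['point'],onz(w,d['point'],.1),round(d['p'],2)) for d in imaging.landmark_of('cap_grip','wrist')[:2]])
E
```

```text
time_s: 9.12
position: [0.5625, -0.0577, 0.1873]
ee_rot: [-2.526, -1.867, 0.001]
wrist_force: [0.1, -0.2, 0.1]
grip_width: 0.0855
grip_force: 0.0
t 9.175 pos [ 0.5626 -0.0578  0.1875] yaw -17.05 tool xyz units [-0.0022 -0.0015  0.0767] roll units -0.0004 or 1.4996 q6 -0.018 rows(lin) 0.9
[([268.9, 196.8, 367.1, 292.8], 0.95), ([428.1, 12.4, 513.3, 97.6], 0.83)]
[([317.3, 241.3], array([ 0.55802085, -0.05712019,  0.1       ]), 0.84), ([466.6, 56.7], array([0.67786162, 0.0271805 , 0.1       ]), 0.78)]
```

View pics/w4.png

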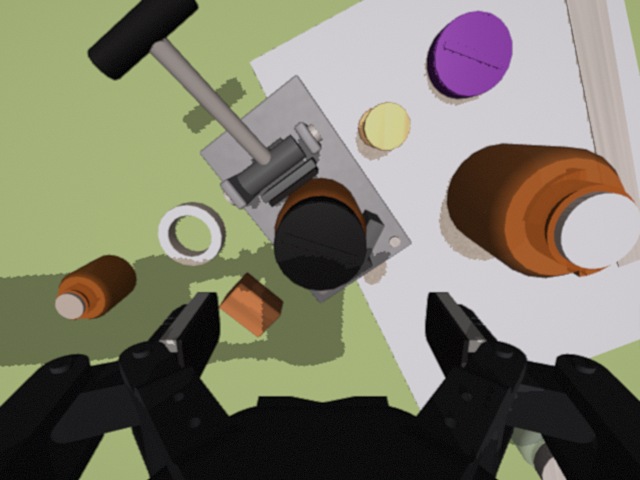

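```bash
python3 -c "
from h import *
plan((.5603,-.0582,.083),-17)"
```

```text
t 9.325 pos [ 0.5628 -0.0581  0.1878] yaw -17.03 tool xyz units [-0.0011 -0.0032  0.1398] roll units -0.0003 or 1.4997 q6 -0.019 rows(lin) 1.7
```

```bash
python3 -m jog '[[[-0.001,-0.003,0.03,0],[-0.001,-0.003,0.07,0],[-0.001,-0.003,0.1,0],[-0.001,-0.003,0.12,0],[-0.001,-0.003,0.13,0],[-0.001,-0.003,0.138,0],[-0.001,-0.003,0.138,0]]]' 1 20 && python3 -m jog '[[[0,0,0,0],[0,0,0,0],[0,0,0,0],[0,0,0,0],[0,0,0,0],[0,0,0,0],[0,0,0,0]]]' -1 20; python3 - <<'E'
from h import *
s=manip.read_state(); M=R.from_rotvec(s['ee_rot']).as_matrix(); print('tool-frame force',M.T@s['wrist_force'],s['ft_torque'])
w=imaging.camera('wrist'); save(w,'w5.png')
E
```

```text
time_s: 10.2
position: [0.5606, -0.0583, 0.0845]
ee_rot: [2.525, 1.868, 0.0]
wrist_force: [-0.7, 0.2, -0.2]
grip_width: 0.0857
grip_force: 0.0
time_s: 11.08
position: [0.5605, -0.0583, 0.0852]
ee_rot: [2.525, 1.869, -0.0]
wrist_force: [-3.4, 0.6, 5.8]
grip_width: 0.0613
grip_force: 22.3
tool-frame force [-0.42056461 -3.38723705 -5.79840974] [ 0.17783103  0.72175169 -0.01501198]
```

View pics/w5.png

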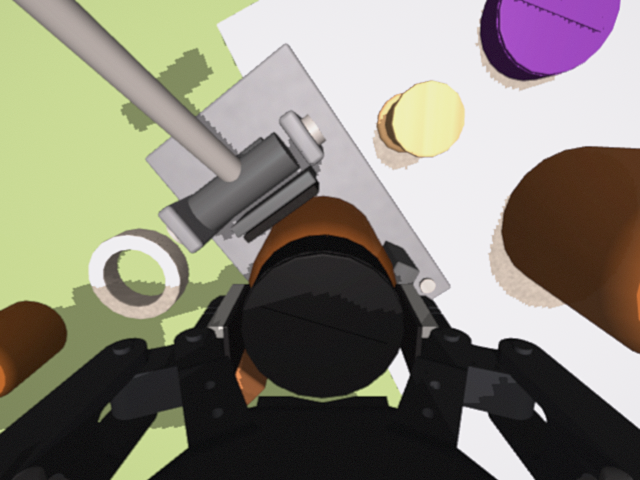

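The cap is centred between the pads (245–405 columns, gripper midline ~323), with small forces. Next I raise the grip and turn 72° anticlockwise.

```bash
python3 -m jog '[[[0,-0.0006,-0.001,0],[0,-0.0006,-0.001,0],[0,-0.0006,-0.001,0],[0,-0.0006,-0.001,0]]]' -1 100 && python3 -m jog '[[[0,0,0,-0.05],[0,0,0,-0.1],[0,0,0,-0.15],[0,0,0,-0.2],[0,0,0,-0.25],[0,0,0,-0.3],[0,0,0,-0.3]]]'; python3 -c "
from h import *
plan((.5605,-.0583,.0852),55); print(manip.read_state()['ft_torque'])"
```

```text
time_s: 11.62
position: [0.5605, -0.0583, 0.0859]
ee_rot: [2.525, 1.868, 0.001]
wrist_force: [-1.6, 0.0, 5.7]
grip_width: 0.0593
grip_force: 107.3
time_s: 12.5
position: [0.5608, -0.0593, 0.0859]
ee_rot: [1.824, 2.555, -0.001]
wrist_force: [-1.1, -3.4, 5.7]
grip_width: 0.0597
grip_force: 107.3
t 12.5 pos [ 0.5608 -0.0593  0.0859] yaw 18.95 tool xyz units [0.0014 0.0001 0.001 ] roll units -0.3004 or 1.1996 q6 -0.649 rows(lin) 0.0
[-0.65186323  0.34299171  0.15270679]
```

```bash
python3 -m jog '[[[0,0,0,-0.05],[0,0,0,-0.1],[0,0,0,-0.15],[0,0,0,-0.2],[0,0,0,-0.25],[0,0,0,-0.3],[0,0,0,-0.3]]]'; python3 - <<'E'
from h import *
plan((.5605,-.0583,.0852),55); print(manip.read_state()['ft_torque'])
w=imaging.camera('wrist'); c=np.clip(w['pixels'][180:440,120:520]*2.2,0,255).astype(np.uint8)
cv2.imwrite('pics/w6.png',cv2.resize(c,(800,520),interpolation=cv2.INTER_CUBIC)[:,:,::-1])
E
```

```text
time_s: 13.38
position: [0.5612, -0.0581, 0.0867]
ee_rot: [0.946, 2.993, 0.001]
wrist_force: [-2.2, 0.6, 10.6]
grip_width: 0.0596
grip_force: 107.9
t 13.375 pos [ 0.5612 -0.0581  0.0867] yaw 54.94 tool xyz units [ 0.0006 -0.0007  0.002 ] roll units -0.0005 or 1.4995 q6 -1.277 rows(lin) 0.0
[-0.03210261  0.41410789  0.06895523]
```

View pics/w6.png

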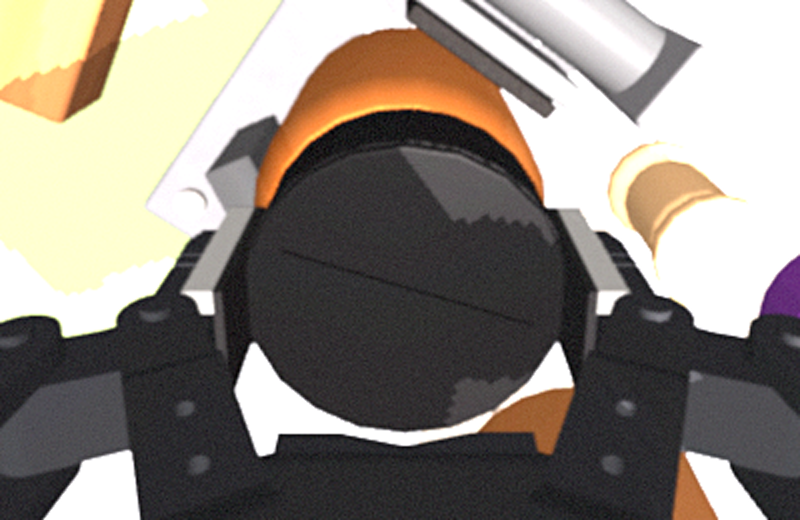

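The rib slope in the tool view is unchanged (~16°), so the cap followed the full 72° without slipping. The plug is now pushing up on it, so it is free. I lift straight up about 49 mm.

```bash
python3 -m jog '[[[0,0,-0.003,0],[0,0,-0.007,0],[0,0,-0.01,0],[0,0,-0.01,0]]]'; python3 -m jog '[[[0,0,-0.005,0],[0,0,-0.012,0],[0,0,-0.02,0],[0,0,-0.028,0],[0,0,-0.036,0],[0,0,-0.044,0],[0,0,-0.05,0],[0,0,-0.054,0],[0,0,-0.056,0],[0,0,-0.056,0],[0,0,-0.056,0]]]'; python3 - <<'E'
from h import *
w=imaging.camera('wrist'); s=imaging.camera('scene')
a=cv2.resize(w['pixels'][150:450,100:540],(440,300)); b=cv2.resize(s['pixels'][180:300,220:380],(400,300),interpolation=cv2.INTER_CUBIC)
cv2.imwrite('pics/f.png',np.hstack([a[:,:400],b])[:,:,::-1])
E
```

```text
time_s: 13.92
position: [0.5598, -0.058, 0.0922]
ee_rot: [-0.945, -2.995, -0.0]
wrist_force: [0.5, -0.0, -0.2]
grip_width: 0.0598
grip_force: 107.3
time_s: 15.3
position: [0.5599, -0.0581, 0.1343]
ee_rot: [-0.945, -2.996, -0.0]
wrist_force: [-0.3, -0.1, -0.3]
grip_width: 0.0594
grip_force: 107.3
```

View pics/f.png

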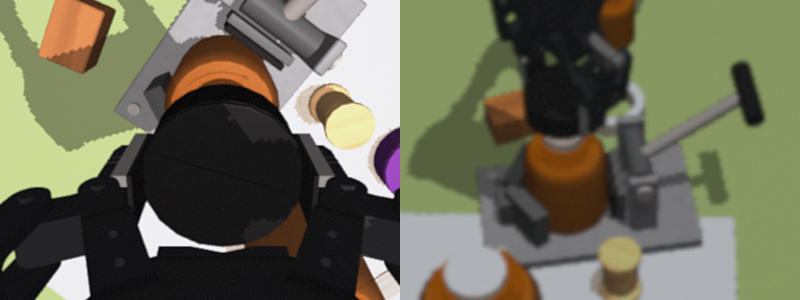

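The picture shows the cap held level above the open jar, with the white plug visible at (562,145). The jar is still standing in the clamp and the lever is up (745,95).

```bash
python3 -c "
from workcell import manip
print(manip.job_done())"
```

```text
the job is handed in; nothing more can be done
None
```

The job is handed in; no verdict came back. The jar is clamped and the lever is back up; the cap was turned 72° anticlockwise, lifted about 48 mm and is held level about 2.5 cm above the open jar.

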